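# Tighten the modelling stand's ratchet clamp and park its handle

### The job

The clamp under the round board of the modelling stand is loose: tighten it by working the ratchet handle back and forth, clockwise seen from above to tighten, until it goes firm, and do not force it further. Then swing the handle back the other way and snap it past its spring catch so that it stays parked, and let go. Leave the other things on the table where they are.

Things in the scene. Friction and masses are not known exactly. Their poses are not given: they have to be found in the camera images.
- stand: modelling stand fixed to the table: dark round foot (230 mm across, 26 mm high), steel column, clamp, and on top a board with a grey clay bust. Origin: centre of the foot's underside, on the column's axis; z up; the ratchet handle sticks out at its front, -x.
- board (a point): centre of the underside of the stand's round plywood board, on the axis, 206 mm above the table; 240 mm across, 19 mm thick (under its middle a flange 90 mm across hangs 8 mm lower). It overhangs the handle and blocks a gripper pointing straight down: reach in under its edge with the tool tilted, slanting down and in towards the column.
- knob (a point): middle of the handle's grip knob, an upright black cylinder 24 mm across, 86 to 132 mm above the table; this point is 115 mm up and 138 mm from the column's axis, 18 mm outside the board's edge. Hold, cage or push it. Inwards of it runs the flat steel bar (16 mm wide, 87 to 97 mm up) to the ratchet head (72 mm across) on the column.
- handle (a joint): swing of the handle about the column's axis, rad, + clockwise from above; knob direction from the axis = (-cos, +sin) in the stand's x, y. End stops at -0.60 and 0.60. Swinging + drives the nut (about 4 N steadily at the knob, more if struck fast, after up to 0.26 of idle travel to the next tooth); swinging - clicks idly back (under 3 N). Parked: -0.54 to -0.60, beyond the catch.
- nut (a joint): turn of the clamp nut under the board, rad, + tighter; stays where left. Starts loose (0.3 to 0.9), turns freely to 2.0, where the clamp grips and stiffens like a spring: 43 N per rad more at the knob. 9 to 13 N at the knob is properly tight; past 2.45 (some 23 N) it is overtightened. Let go, it springs back to between 2.02 and 2.10.
- catch (a point): top of the rest catch, 84 mm above the table: a spring ball on a post 18 mm thick, 75 mm from the axis, at handle angle -0.43. A ridge under the bar rides over it: going -, resistance starts near -0.31 with a peak of about 9 N at the knob, the crest is at -0.43, then the handle snaps on by itself and stays. The same peak holds it in.
- pin_left (a point): top of a steel stop pin, 14 mm thick, 125 mm high, on the foot 75 mm from the axis at handle angle +0.80: end of the + swing.
- pin_right (a point): top of the same kind of pin at handle angle -0.80: end of the - swing.
- brush_pot: bystander: white plastic pot with brushes, 80 mm across, pot 100 mm high, brushes to 200 mm; origin at the centre of its underside. Leave alone.
- sponge: bystander: round tan sponge, 78 mm across, 26 mm high; origin at the centre of its underside. Leave alone.
- clay_block: bystander: grey clay block 85 x 60 x 50 mm high; origin at the centre of its underside. Leave alone.
- wood_tool: bystander: flat wooden modelling tool, 200 mm long along its x, 9 mm high; origin at the centre of its underside. Leave alone.
- glaze_jar: bystander: glass jar with black cap, 64 mm across, 85 mm high; origin at the centre of its underside. Leave alone.
- water_bowl: bystander: white bowl, 120 mm across, 50 mm high; origin at the centre of its underside. Leave alone.
- figurine: bystander: small terracotta figure, 64 mm across, 134 mm high; origin at the centre of its underside. Leave alone.

How it is judged:
On the way, in this order (a step that is already met when the one before it is completed fails the run):
1. the clamp nut is tight (turned past 2.0 rad) and the handle is out of its catch (value of joint nut above 2 rad and value of joint handle above -0.4 rad), for 0.1 s.
2. the handle is snapped into its rest catch (value of joint handle below -0.52 rad), for 0.2 s.
At the end, for the whole second after the job is handed in: The nut is tight (still past 2.0 rad), the handle is parked beyond its catch (handle angle below -0.52 rad) and at rest (value of joint nut above 2 rad and value of joint handle below -0.52 rad and velocity of joint handle between -0.1 and 0.1 rad/s); the robot touches nothing.
It fails at once if the clamp is overtightened (nut turned past 2.45 rad, which takes some 23 N at the knob) (value of joint nut above 2.45 rad).
It fails at once if a bystander is moved by more than 30 mm (distance of any of brush_pot, sponge, clay_block, wood_tool, glaze_jar, water_bowl, figurine from where it was at the start of the episode above 0.03 m).
It also fails if it takes over 72 s, if anything falls off the work surface, if the arm or the gripper's body presses on something with over 40 N, if the wrist force passes 120 N, or if a joint passes its speed limit or range.

### The arm

A 6-joint arm with a two-finger parallel gripper is mounted at the origin on the work surface. World frame = base frame: x ahead of the robot, y to its left, z up, the work surface at z = 0. Lengths are in m, angles in rad, forces in N, time in s.
With the tool pointing down it reaches from about 0.375 to 0.9 m from the base axis. Payload 3.1 kg.
Tool frame: the origin (TCP) lies midway between the tips of the shut fingers; the grasp point (between the pads) lies 19 mm behind it; z points along the fingers, y is the line along which they close (so a half turn about z gives the same grasp; the last joint's range is limited). The gripper opens to 85 mm and grips with 20 to 120 N. Pads are 22 mm wide; open, the fingers measure 114 mm over their backs; the gripper's body (76 mm by 85 mm) begins 54 mm behind the grasp point. The pads swing forward as they close: fully open they stand 13 mm farther back than shut.
Start: joints at [-1.44, 0.527, 1.433, -0, 1.181, -0.178], TCP at [0.191, -0.595, 0.231] pointing down, gripper open.
Joint ranges: [-3.08, 3.08], [-0.75, 2.2], [0.22, 2.44], [-1.43, 4.57], [0, 2.65], [-2.85, 2.85]. Speed limits (rad/s): [2.79, 2.79, 3.14, 3.14, 3.14, 3.14].

### API

Orientations are given as a unit quaternion [x, y, z, w].
In Python, from station import manip gives the robot as it stands.
- The arm moves only by the tool drive_tool, never from a script. Its argument "motion" is a list that holds one entry, the list of rows, each a list of 5 numbers: the finger opening in mm, from 0 to 85.4, then the shift along the tool's x, y, z in units of 30 mm (1.0 is 30 mm), then the turn about the tool's z in units of 8 degrees (1.0 is 8 degrees). In form: [[[fingers, x, y, z, yaw], ...]]. A call has 1 to 10 rows; each row is the pose to reach, as a shift and turn from the pose commanded when the call began, along the tool's axes at that moment; what a row does not reach only later rows make up. A row lasts 1/10 s, in which the tool goes at most 50 mm and 8.59 degrees, less where a joint would pass 70% of its speed; a pose out of reach is approached as far as the arm can. A call with a gripper value outside its range is refused whole. The fingers move at their own pace and stop on an object; "squeeze" is the grip in N (left out, the last holds). Time passes only in rows, so rows that repeat a pose let the fingers close. It gives the time, the measured TCP pose, the force, the opening and the grip force at its end, in the units of the state.
- manip.sense(): the state, without advancing time (a new reading comes with each control period).
- manip.snapshot(name): name is "side" or "top" or "wrist"; returns the picture (420x560x3 uint8, red, green, blue); there is no depth.
- manip.camera_model(name): a dict with "fov_y" (degrees; the focal length in pixels is half the picture's height over the tangent of half this angle, whatever the lens; pixels are square), "cx", "cy" (the principal point, pixels), "k1" (the pictures are not rectified: a ray, as slopes to the right and down, at radius r is drawn at 1 + k1 r^2 times it, then the intrinsics apply), "origin" and "orientation" of the camera in the world. Camera axes: x right, y up, looking along -z (the intrinsics and any distortion apply to the point x, -y, -z); pixel columns grow to the right and rows downward; lengths in m; the calibration is good to about 2 mm. A picture is of the moment at which its call begins: read the wrist's pose just before it. camera_model takes no time and is no camera call; for the wrist camera it gives the pose at the moment of the call.
- manip.sign_off(): hands the job in; it is judged then, once.
The state is a dict: "t": time; "q": joint angles; "qd": joint speeds; "tau": joint torques, N m; "tcp_pos": TCP position; "tool_rot": TCP orientation; "force": force on the tool from outside, world axes, zero at the start; "ft_torque": the same for the moment, N m; "finger_gap": opening from 0.0 (shut) to 1.0 (fully open); "gripper_force": force on a finger pad.
Only numpy, scipy, OpenCV 4.12 (cv2) and the standard library are available. Lean on these libraries where they do the work, as an engineer would, in place of code of your own. Each camera call takes 0.05 s, during which the arm holds its last target. There are 200 camera calls.

## Working session

There is one attempt and no reset: what is moved stays moved. The work goes in short steps, Python scripts to look and compute and a tool call to move; the robot and the scene stay as the last step left them, time stands still between calls to the robot, and variables do not carry over. Pictures are saved under pics/ and viewed, at most 12 in all, crops included, and the job is handed in when it is done.

Besides the shell and the picture viewer there is one more tool, called after ">>>" as name(argument=value, ...), one argument or row to a line, values as JSON. drive_tool: Moves the arm, as the interface text tells. Its arguments: {"type":"object","properties":{"motion":{"type":"array","items":{"type":"array","items":{"type":"array","items":{"type":"number"}}}},"squeeze":{"type":"number"}},"required":["motion"]}

```bash
mkdir -p pics; python3 - <<'E'
from station import manip
import cv2,numpy as np
s=manip.sense();print({k:np.round(v,3).tolist() for k,v in s.items()})
for n in("side","top"):
    im=manip.snapshot(n);cv2.imwrite(f"pics/{n}0.png",im[:,:,::-1]);print(n,manip.camera_model(n))
E
```

```text
{'t': 0.0, 'q': [-1.439, 0.528, 1.434, -0.0, 1.181, -0.179], 'qd': [0.001, -0.0, 0.001, -0.0, -0.0, -0.0], 'tau': [0.001, -44.235, -17.803, -0.0, 0.008, -0.0], 'tcp_pos': [0.19, -0.595, 0.23], 'tool_rot': [0.988, 0.154, 0.0, -0.001], 'force': [0.906, 0.661, 0.779], 'ft_torque': [0.013, -0.069, -0.003], 'gripper_force': 0.0, 'finger_gap': 1.002}
side {'fov_y': 56.412518358295024, 'cx': 289.45720139274016, 'cy': 205.76274425775824, 'k1': -0.1154185228417642, 'origin': array([0.10722566, 0.77324307, 0.85327075]), 'orientation': array([-0.12425606,  0.41434077,  0.86999006, -0.23664203])}
top {'fov_y': 46.38858523541177, 'cx': 276.5910612673795, 'cy': 209.71437633146488, 'k1': -0.05500760794476149, 'origin': array([ 0.31306888, -0.00254091,  1.59223459]), 'orientation': array([ 0.06173491, -0.07546561, -0.69353223,  0.71379744])}
```

View pics/side0.png

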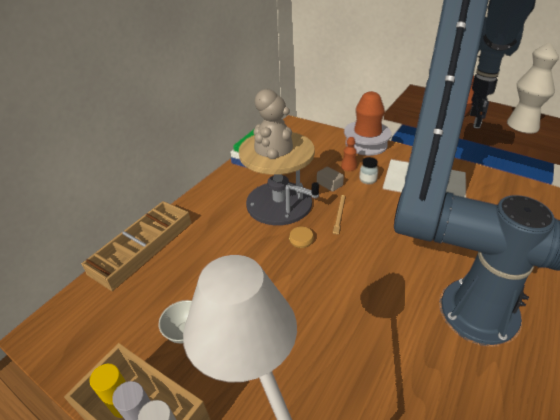

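View pics/top0.png

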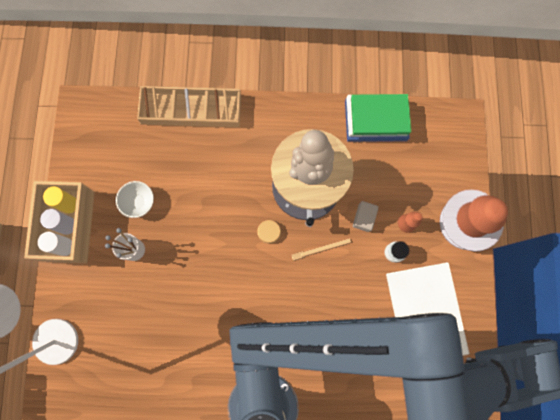

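Side view: board around (276,150), knob at about (315,189), foot centre at about (279,203). Top view: board centre at about (312,170), knob at about (310,221), with the clay block (366,214), sponge (268,231) and wood tool (321,249) nearby.

```bash
cat > h.py <<'E'
import numpy as np,cv2
from scipy.spatial.transform import Rotation as R
def K(c):
    f=210/np.tan(np.radians(c["fov_y"]/2));return np.array([[f,0,c["cx"]],[0,f,c["cy"]],[0,0,1]])
def ray(c,uv):
    p=cv2.undistortPoints(np.array([[uv]],float),K(c),np.array([c["k1"],0,0,0,0])) if False else None
    x=(np.array(uv,float)-[c["cx"],c["cy"]])/K(c)[0,0]; u=x.copy()
    for _ in range(20): u=x/(1+c["k1"]*(u@u))
    return R.from_quat(c["orientation"]).apply([u[0],-u[1],-1])
def plane(c,uv,z):
    d=ray(c,uv);return c["origin"]+d*(z-c["origin"][2])/d[2]
def tri(c1,a,c2,b):
    A=[];y=[]
    M=np.zeros((3,3));v=np.zeros(3)
    for c,p in((c1,a),(c2,b)):
        d=ray(c,p);d/=np.linalg.norm(d);P=np.eye(3)-np.outer(d,d);M+=P;v+=P@c["origin"]
    return np.linalg.solve(M,v)
def proj(c,X):
    p=R.from_quat(c["orientation"]).inv().apply(np.array(X)-c["origin"]);u=np.array([p[0],-p[1]])/-p[2]
    return u*(1+c["k1"]*(u@u))*K(c)[0,0]+[c["cx"],c["cy"]]
E
python3 - <<'E'
from h import *
from station import manip
cs,ct=manip.camera_model("side"),manip.camera_model("top")
T=cv2.imread("pics/top0.png");S=cv2.imread("pics/side0.png")
# board rim: edge of wood-yellow in top; fit circle on plane z=.225
for im,c,box,n in((T,ct,(262,122,362,225),"t"),(S,cs,(232,130,322,172),"s")):
    hsv=cv2.cvtColor(im,cv2.COLOR_BGR2HSV);x0,y0,x1,y1=box
    m=cv2.inRange(hsv,(13,80,120),(28,190,255));k=np.zeros_like(m);k[y0:y1,x0:x1]=m[y0:y1,x0:x1]
    k=cv2.morphologyEx(k,cv2.MORPH_OPEN,np.ones((3,3)))
    cn=max(cv2.findContours(k,cv2.RETR_EXTERNAL,cv2.CHAIN_APPROX_NONE)[0],key=cv2.contourArea)
    h=cv2.convexHull(cn)[:,0];P=np.array([plane(c,p,.225)[:2] for p in h])
    (cx,cy),r=cv2.minEnclosingCircle(P.astype(np.float32));print(n,cx,cy,r,cv2.boundingRect(cn))
    A=np.c_[2*P,np.ones(len(P))];q=np.linalg.lstsq(A,(P**2).sum(1),rcond=None)[0];print(" lsq",q[:2],np.sqrt(q[2]+q[0]**2+q[1]**2))
    b=cv2.inRange(hsv,(0,0,0),(180,255,60))
print("foot side guess",plane(cs,(279,203),.026))
print("knob tri",tri(cs,(315,189),ct,(310,221)),plane(ct,(310,221),.132),plane(cs,(315,189),.115))
for nm,p,z in(("clay",(366,211),.05),("sponge",(268,231),.026),("woodL",(293,257),.009),("woodR",(350,241),.009),("jar",(400,250),.085),("fig",(413,217),.12)):print(nm,plane(ct,p,z))
a=cv2.resize(T[180:270,240:380],None,fx=5,fy=5,interpolation=cv2.INTER_CUBIC)
b=cv2.resize(S[130:250,230:370],None,fx=4.5,fy=4.5,interpolation=cv2.INTER_CUBIC)
cv2.imwrite("pics/a.png",a);cv2.imwrite("pics/b.png",b)
E
```

```text
t 0.7265687584877014 -0.13524861633777618 0.1421581208705902 (270, 128, 92, 81)
 lsq [ 0.71400518 -0.13473107] 0.12960730573184084
s 0.6946395635604858 -0.12186354398727417 0.1829185038805008 (232, 130, 90, 42)
 lsq [ 0.69650414 -0.11918118] 0.14146090054926155
foot side guess [ 0.69107949 -0.09742067  0.026     ]
knob tri [ 0.57312998 -0.13176916  0.10596846] [ 0.56920945 -0.12926717  0.132     ] [ 0.5668222  -0.12097289  0.115     ]
clay [ 0.62177521 -0.31696463  0.05      ]
sponge [ 0.55090686 -0.00308383  0.026     ]
woodL [ 0.47090261 -0.08648177  0.009     ]
woodR [ 0.52842323 -0.27185053  0.009     ]
jar [ 0.49425376 -0.41562604  0.085     ]
fig [ 0.59340622 -0.44881355  0.12      ]
```

View pics/a.png

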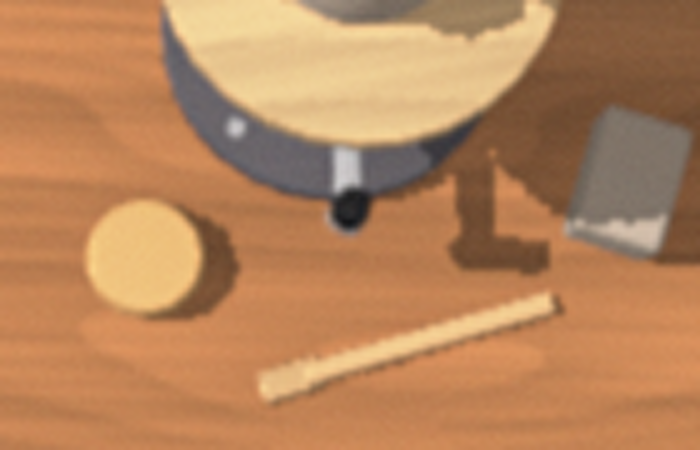

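View pics/b.png

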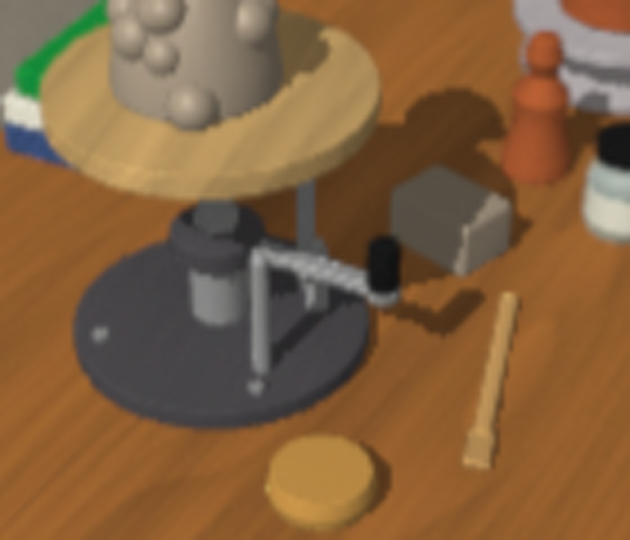

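The crops show the knob at top (309.8,221.4) and side (315.3,188.2). The left pin's top is at side (287.3,186.2). The handle points towards the robot.

```bash
python3 - <<'E'
from h import *
from scipy.optimize import least_squares
from station import manip
cs,ct=manip.camera_model("side"),manip.camera_model("top")
T=cv2.imread("pics/top0.png");S=cv2.imread("pics/side0.png")
def fit(P,r,x0):
    q=least_squares(lambda q:np.hypot(*(P-q).T)-r,x0,loss="soft_l1",f_scale=.002);e=np.abs(np.hypot(*(P-q.x).T)-r)
    return q.x.round(4),(e<.004).mean().round(2),len(P)
def cont(im,lo,hi,box):
    hsv=cv2.cvtColor(im,cv2.COLOR_BGR2HSV);x0,y0,x1,y1=box;m=cv2.inRange(hsv,lo,hi);k=np.zeros_like(m);k[y0:y1,x0:x1]=m[y0:y1,x0:x1]
    return max(cv2.findContours(k,cv2.RETR_EXTERNAL,cv2.CHAIN_APPROX_NONE)[0],key=cv2.contourArea)[:,0]
# board top view, near side seen at z=.206
hsv=cv2.cvtColor(T,cv2.COLOR_BGR2HSV);print("board/table hsv",hsv[200,300],hsv[200,250])
c=cont(T,(15,40,130),(30,175,255),(262,122,362,225));near=c[c[:,1]>172]
print("board near .206",fit(np.array([plane(ct,p,.206)[:2] for p in near]),.12,[.7,-.13]))
far=c[c[:,1]<=172];print("board far .225",fit(np.array([plane(ct,p,.225)[:2] for p in far]),.12,[.7,-.13]))
c=cont(S,(0,0,0),(180,110,110),(240,170,316,228));lo=c[c[:,1]>205]
print("foot front z0",fit(np.array([plane(cs,p,0)[:2] for p in lo]),.115,[.7,-.13]))
side=c[(c[:,1]<=203)];print("foot top z.026",fit(np.array([plane(cs,p,.026)[:2] for p in side]),.115,[.7,-.13]))
print("knob",tri(cs,(315.3,188.2),ct,(309.8,221.4)),plane(ct,(309.8,221.4),.132),plane(cs,(315.3,188.2),.110))
print("pinL top/base",plane(cs,(287.3,186.2),.125),plane(cs,(288,212.2),.026))
E
```

```text
board/table hsv [ 18  99 227] [ 13 145 180]
board near .206 (array([ 0.7122, -0.1259]), np.float64(1.0), 109)
board far .225 (array([ 0.7064, -0.1251]), np.float64(0.97), 126)
foot front z0 (array([ 0.7128, -0.1267]), np.float64(0.82), 89)
foot top z.026 (array([ 0.7109, -0.1089]), np.float64(0.1), 176)
knob [ 0.57130555 -0.13069733  0.11044109] [ 0.56796193 -0.12867713  0.132     ] [ 0.57113541 -0.13132713  0.11      ]
pinL top/base [ 0.64405321 -0.07895777  0.125     ] [ 0.63897363 -0.07055532  0.026     ]
```

```bash
cat > plan.py <<'E'
from h import *
from station import manip
AX=np.array([.710,-.126])
def here():
    s=manip.sense();Q=R.from_quat(s["tool_rot"]);M=Q.as_matrix();d=s["tcp_pos"][:2]-AX
    a=np.arctan2(d[1],-d[0])
    print("t %.1f tcp %s a %.3f r %.3f tilt %.3f yawerr %.3f F %s |tang %.1f gap %.2f"%(s["t"],np.round(s["tcp_pos"],4),a,np.hypot(*d),np.arccos(-M[2,2]),
      (np.arctan2(M[1,0],M[0,0])+a-np.pi/2+np.pi)%(2*np.pi)-np.pi,np.round(s["force"],1),s["force"][0]*np.sin(a)+s["force"][1]*np.cos(a),s["finger_gap"]))
    return s,M
def rows(M,p0,wps):
    h0=np.arctan2(M[1,0],M[0,0])
    for a,r,z in wps:
        P=np.array([*(AX+r*np.array([-np.cos(a),np.sin(a)])),z]);d=M.T@(P-p0)/.03
        yaw=-((np.pi/2-a-h0+np.pi)%(2*np.pi)-np.pi)
        print(np.round([a,r,z],3),"->",np.round([*d,np.degrees(yaw)/8],2))
E
python3 - <<'E'
from plan import *
s,M=here();rows(M,s["tcp_pos"],[(-.30,.17,.23)])
c=manip.camera_model("wrist");print("cam in tool",M.T@(c["origin"]-s["tcp_pos"]))
cs=manip.camera_model("side");print("pinR base?",plane(cs,(300.2,197),.026))
E
```

```text
t 0.1 tcp [ 0.1905 -0.5946  0.2304] a -0.734 r 0.700 tilt 0.002 yawerr -1.995 F [-0.5  0.1 -0.5] |tang 0.4 gap 1.00
[-0.3   0.17  0.23] -> [ 15.59  -9.65   0.04 -11.18]
cam in tool [ 8.27088067e-02  4.88777204e-05 -1.42571799e-01]
pinR base? [ 0.6448628  -0.16216632  0.026     ]
```

>>> drive_tool(
  motion=[
    [[54,1.3,-0.8,0,-0.9],[54,2.6,-1.6,0,-1.8],[54,3.9,-2.4,0,-2.7],[54,5.2,-3.2,0,-3.7],[54,6.5,-4.0,0,-4.6],[54,7.8,-4.8,0,-5.5],[54,9.1,-5.6,0,-6.5],[54,10.4,-6.4,0,-7.4],[54,11.7,-7.2,0,-8.3],[54,13.0,-8.0,0,-9.3]],
  ],
  squeeze=30,
)

```text
t: 1.1
tcp_pos: [0.4896, -0.246, 0.231]
tool_rot: [0.692, 0.722, -0.0, -0.0]
force: [0.8, -1.4, -1.2]
finger_gap: 0.635
gripper_force: 0.0
```

```bash
python3 - <<'E'
from plan import *
s,M=here();rows(M,s["tcp_pos"],[(-.30,.17,.23)])
E
```

```text
t 1.1 tcp [ 0.4896 -0.246   0.231 ] a -0.499 r 0.251 tilt 0.001 yawerr -0.456 F [ 0.8 -1.4 -1.2] |tang -1.6 gap 0.64
[-0.3   0.17  0.23] -> [ 2.24  2.03  0.03 -1.84]
```

>>> drive_tool(
  motion=[
    [[54,0.8,0.7,0,-0.6],[54,1.6,1.4,0,-1.3],[54,2.24,2.03,0.03,-1.84],[54,2.24,2.03,0.03,-1.84]],
  ],
)

```text
t: 1.5
tcp_pos: [0.5487, -0.1756, 0.2299]
tool_rot: [0.594, 0.805, 0.0, -0.0]
force: [-0.3, -0.8, -0.3]
finger_gap: 0.635
gripper_force: 0.0
```

```bash
python3 - <<'E'
from plan import *
s,M=here();rows(M,s["tcp_pos"],[(-.30,.17,.097)])
c=manip.camera_model("wrist");im=manip.snapshot("wrist");print(proj(c,[.571,-.131,.132]))
S=manip.snapshot("side")[120:240,240:400];S=cv2.resize(S,(560,420),interpolation=cv2.INTER_CUBIC)
cv2.imwrite("pics/w1.png",cv2.resize(np.hstack([im,S]),(800,300))[:,:,::-1])
E
```

```text
t 1.5 tcp [ 0.5487 -0.1756  0.2299] a -0.298 r 0.169 tilt 0.001 yawerr 0.001 F [-0.3 -0.8 -0.3] |tang -0.6 gap 0.64
[-0.3    0.17   0.097] -> [-0.01 -0.04  4.43 -0.01]
[325.23874663 157.20580378]
```

View pics/w1.png

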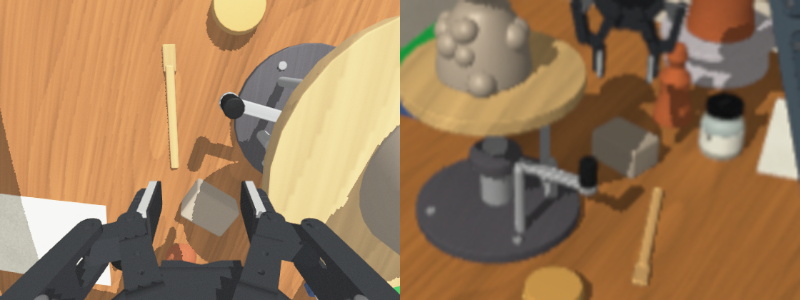

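Wrist view: knob top at full-resolution (326,147), about 6 mm further +y than estimated, so a is about 0. Nothing is near the fingers. The side view shows the handle unchanged. I'll descend farther out, then slide in under the board edge, because the linkage is wider than the pads.

>>> drive_tool(
  motion=[
    [[54,0,-0.6,0,0],[54,0,-1.2,0.8,0],[54,0,-1.2,1.8,0],[54,0,-1.2,2.8,0],[54,0,-1.2,3.8,0],[54,0,-1.2,4.43,0],[54,0,-0.7,4.43,0],[54,0,-0.3,4.43,0],[54,0,0,4.43,0],[54,0,0,4.43,0]],
  ],
)

```text
t: 2.6
tcp_pos: [0.5478, -0.1785, 0.0973]
tool_rot: [0.596, 0.803, -0.0, 0.0]
force: [1.3, -0.1, -3.7]
finger_gap: 0.631
gripper_force: 0.0
```

```bash
python3 - <<'E'
from plan import *
s,M=here();rows(M,s["tcp_pos"],[(a,.17,.097) for a in np.arange(-.26,.3,.04)])
c=manip.camera_model("wrist");im=manip.snapshot("wrist")
S=manip.snapshot("side")[120:240,240:400];S=cv2.resize(S,(560,420),interpolation=cv2.INTER_CUBIC)
cv2.imwrite("pics/w2.png",cv2.resize(np.hstack([im,S]),(800,300))[:,:,::-1])
E
```

```text
t 2.6 tcp [ 0.5478 -0.1785  0.0973] a -0.313 r 0.170 tilt 0.000 yawerr -0.018 F [ 1.3 -0.1 -3.7] |tang -0.5 gap 0.63
[-0.26   0.17   0.097] -> [0.3  0.02 0.01 0.25]
[-0.22   0.17   0.097] -> [0.53 0.03 0.01 0.53]
[-0.18   0.17   0.097] -> [0.75 0.05 0.01 0.82]
[-0.14   0.17   0.097] -> [0.98 0.08 0.01 1.11]
[-0.1    0.17   0.097] -> [1.2  0.12 0.01 1.39]
[-0.06   0.17   0.097] -> [1.42 0.17 0.01 1.68]
[-0.02   0.17   0.097] -> [1.64 0.23 0.01 1.97]
[0.02  0.17  0.097] -> [1.86 0.29 0.01 2.25]
[0.06  0.17  0.097] -> [2.07 0.37 0.01 2.54]
[0.1   0.17  0.097] -> [2.28 0.45 0.01 2.83]
[0.14  0.17  0.097] -> [2.49 0.54 0.01 3.11]
[0.18  0.17  0.097] -> [2.69 0.64 0.01 3.4 ]
[0.22  0.17  0.097] -> [2.89 0.75 0.01 3.69]
[0.26  0.17  0.097] -> [3.09 0.86 0.01 3.97]
[0.3   0.17  0.097] -> [3.28 0.99 0.01 4.26]
```

View pics/w2.png

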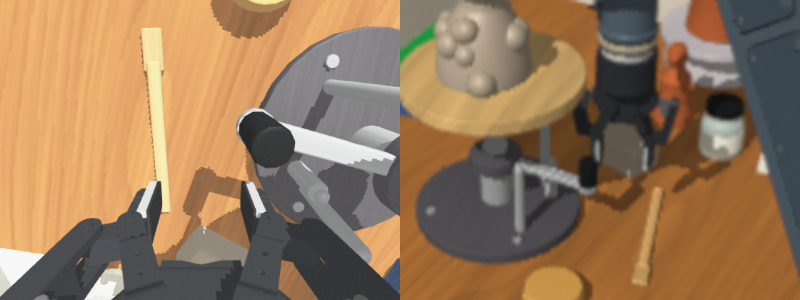

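The inner finger sits beside the knob on its clockwise-push side, clear of the board. Starting the first tightening stroke slowly.

>>> drive_tool(
  motion=[
    [[54,0.3,0.02,0,0.25],[54,0.53,0.03,0,0.53],[54,0.75,0.05,0,0.82],[54,0.98,0.08,0,1.11],[54,1.2,0.12,0,1.39],[54,1.42,0.17,0,1.68],[54,1.64,0.23,0,1.97],[54,1.86,0.29,0,2.25],[54,2.07,0.37,0,2.54],[54,2.28,0.45,0,2.83]],
  ],
)

```text
t: 3.7
tcp_pos: [0.538, -0.1097, 0.0974]
tool_rot: [0.742, 0.67, -0.002, -0.001]
force: [-3.9, -4.9, -3.8]
finger_gap: 0.629
gripper_force: 2.0
```

```bash
python3 - <<'E'
from plan import *
s,M=here();rows(M,s["tcp_pos"],[(a,.17,.097) for a in np.arange(.1,.5,.03)])
c=manip.camera_model("wrist");im=manip.snapshot("wrist")
S=manip.snapshot("side")[120:240,240:400];S=cv2.resize(S,(560,420),interpolation=cv2.INTER_CUBIC)
cv2.imwrite("pics/w3.png",cv2.resize(np.hstack([im,S]),(800,300))[:,:,::-1])
E
```

```text
t 3.7 tcp [ 0.538  -0.1097  0.0974] a 0.095 r 0.173 tilt 0.004 yawerr -0.008 F [-3.9 -4.9 -3.8] |tang -5.2 gap 0.63
[0.1   0.17  0.097] -> [ 0.03  0.09  0.01 -0.02]
[0.13  0.17  0.097] -> [0.2  0.09 0.01 0.2 ]
[0.16  0.17  0.097] -> [0.37 0.1  0.01 0.41]
[0.19  0.17  0.097] -> [0.54 0.11 0.01 0.63]
[0.22  0.17  0.097] -> [0.71 0.13 0.01 0.84]
[0.25  0.17  0.097] -> [0.88 0.15 0.01 1.06]
[0.28  0.17  0.097] -> [1.05 0.18 0.01 1.27]
[0.31  0.17  0.097] -> [1.21 0.21 0.01 1.49]
[0.34  0.17  0.097] -> [1.38 0.25 0.01 1.7 ]
[0.37  0.17  0.097] -> [1.54 0.29 0.01 1.92]
[0.4   0.17  0.097] -> [1.71 0.34 0.01 2.13]
[0.43  0.17  0.097] -> [1.87 0.39 0.01 2.35]
[0.46  0.17  0.097] -> [2.03 0.45 0.01 2.56]
[0.49  0.17  0.097] -> [2.19 0.51 0.01 2.78]
```

View pics/w3.png

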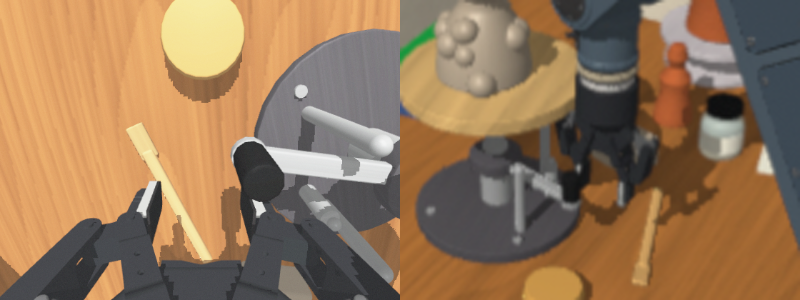

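Contact made: tangential 5 N, so the handle is driving. Opening slightly to centre the finger on the knob, then continuing.

>>> drive_tool(
  motion=[
    [[62,0.2,0.09,0,0.2],[62,0.37,0.1,0,0.41],[62,0.54,0.11,0,0.63],[62,0.71,0.13,0,0.84],[62,0.88,0.15,0,1.06],[62,1.05,0.18,0,1.27],[62,1.21,0.21,0,1.49],[62,1.38,0.25,0,1.7]],
  ],
)

```text
t: 4.6
tcp_pos: [0.5436, -0.0804, 0.0963]
tool_rot: [0.815, 0.579, -0.013, 0.002]
force: [-27.4, -58.9, -4.5]
finger_gap: 0.725
gripper_force: 31.6
```

```bash
python3 - <<'E'
from plan import *
s,M=here();rows(M,s["tcp_pos"],[(a,.17,.097) for a in np.arange(.34,.6,.02)])
E
```

```text
t 4.6 tcp [ 0.5436 -0.0804  0.0963] a 0.267 r 0.172 tilt 0.026 yawerr -0.068 F [-27.4 -58.9  -4.5] |tang -64.0 gap 0.73
[0.34  0.17  0.097] -> [ 0.42  0.07 -0.03  0.03]
[0.36  0.17  0.097] -> [ 0.53  0.07 -0.04  0.18]
[0.38  0.17  0.097] -> [ 0.64  0.07 -0.04  0.32]
[0.4   0.17  0.097] -> [ 0.76  0.08 -0.04  0.46]
[0.42  0.17  0.097] -> [ 0.87  0.09 -0.04  0.61]
[0.44  0.17  0.097] -> [ 0.98  0.1  -0.05  0.75]
[0.46  0.17  0.097] -> [ 1.09  0.11 -0.05  0.89]
[0.48  0.17  0.097] -> [ 1.21  0.13 -0.05  1.04]
[0.5   0.17  0.097] -> [ 1.32  0.15 -0.05  1.18]
[0.52  0.17  0.097] -> [ 1.43  0.17 -0.06  1.32]
[0.54  0.17  0.097] -> [ 1.54  0.19 -0.06  1.47]
[0.56  0.17  0.097] -> [ 1.65  0.21 -0.06  1.61]
[0.58  0.17  0.097] -> [ 1.76  0.24 -0.07  1.75]
```

That was the end stop: tangential 64 N at finger a≈0.27, so handle = a_world + 0.165, which agrees with the pin fix. Backing off and retracting radially.

>>> drive_tool(
  motion=[
    [[54,-0.5,0,0,0],[54,-0.9,0,0,0],[54,-0.9,-0.7,0,0],[54,-0.9,-1.4,0,0],[54,-0.9,-1.5,0,0],[54,-0.9,-1.5,0,0]],
  ],
)

```text
t: 5.2
tcp_pos: [0.5016, -0.079, 0.0984]
tool_rot: [0.816, 0.578, 0.001, 0.001]
force: [0.9, -0.2, 0.7]
finger_gap: 0.638
gripper_force: 0.0
```

```bash
python3 - <<'E'
from plan import *
s,M=here();rows(M,s["tcp_pos"],[(.30,.218,.097),(.4,.218,.097),(.5,.218,.097),(.6,.218,.097),(.68,.215,.097),(.68,.19,.097),(.68,.17,.097)])
E
```

```text
t 5.2 tcp [ 0.5016 -0.079   0.0984] a 0.222 r 0.214 tilt 0.003 yawerr -0.116 F [ 0.9 -0.2  0.7] |tang 0.0 gap 0.64
[0.3   0.218 0.097] -> [ 0.55 -0.19  0.05 -0.27]
[0.4   0.218 0.097] -> [ 1.28 -0.18  0.05  0.45]
[0.5   0.218 0.097] -> [ 2.   -0.1   0.05  1.16]
[0.6   0.218 0.097] -> [2.71 0.06 0.05 1.88]
[0.68  0.215 0.097] -> [3.23 0.32 0.05 2.45]
[0.68  0.19  0.097] -> [2.95 1.11 0.05 2.45]
[0.68  0.17  0.097] -> [2.73 1.74 0.05 2.45]
```

>>> drive_tool(
  motion=[
    [[56,0.6,-0.2,0,-0.2],[56,1.28,-0.18,0.03,0.45],[56,2.0,-0.1,0.03,1.16],[56,2.71,0.06,0.03,1.88],[58,3.23,0.32,0.03,2.45],[58,2.95,1.11,0.03,2.45],[58,2.73,1.74,0.03,2.45],[58,2.73,1.74,0.03,2.45],[58,2.73,1.74,0.03,2.45]],
  ],
)

```text
t: 6.1
tcp_pos: [0.5777, -0.0191, 0.0962]
tool_rot: [0.902, 0.431, 0.0, 0.0]
force: [1.1, 0.2, -4.8]
finger_gap: 0.674
gripper_force: 0.0
```

```bash
python3 - <<'E'
from plan import *
s,M=here();rows(M,s["tcp_pos"],[(a,.17,.097) for a in np.arange(.62,-.4,-.06)])
E
```

```text
t 6.1 tcp [ 0.5777 -0.0191  0.0962] a 0.680 r 0.170 tilt 0.001 yawerr -0.001 F [ 1.1  0.2 -4.8] |tang 0.9 gap 0.67
[0.62  0.17  0.097] -> [-0.34  0.01 -0.03 -0.43]
[0.56  0.17  0.097] -> [-0.68  0.04 -0.03 -0.86]
[0.5   0.17  0.097] -> [-1.01  0.09 -0.03 -1.29]
[0.44  0.17  0.097] -> [-1.34  0.16 -0.03 -1.72]
[0.38  0.17  0.097] -> [-1.67  0.26 -0.03 -2.15]
[0.32  0.17  0.097] -> [-1.99  0.37 -0.03 -2.58]
[0.26  0.17  0.097] -> [-2.31  0.49 -0.03 -3.01]
[0.2   0.17  0.097] -> [-2.61  0.64 -0.03 -3.44]
[0.14  0.17  0.097] -> [-2.91  0.81 -0.03 -3.87]
[0.08  0.17  0.097] -> [-3.2   0.99 -0.03 -4.3 ]
[0.02  0.17  0.097] -> [-3.47  1.19 -0.03 -4.73]
[-0.04   0.17   0.097] -> [-3.73  1.41 -0.03 -5.16]
[-0.1    0.17   0.097] -> [-3.98  1.64 -0.03 -5.59]
[-0.16   0.17   0.097] -> [-4.22  1.89 -0.03 -6.02]
[-0.22   0.17   0.097] -> [-4.44  2.15 -0.03 -6.45]
[-0.28   0.17   0.097] -> [-4.64  2.42 -0.03 -6.88]
[-0.34   0.17   0.097] -> [-4.83  2.7  -0.03 -7.31]
```

>>> drive_tool(
  motion=[
    [[58,-0.34,0.01,0,-0.43],[58,-0.68,0.04,0,-0.86],[58,-1.01,0.09,0,-1.29],[58,-1.34,0.16,0,-1.72],[58,-1.67,0.26,0,-2.15],[58,-1.99,0.37,0,-2.58],[58,-2.31,0.49,0,-3.01],[58,-2.61,0.64,0,-3.44],[58,-2.91,0.81,0,-3.87],[58,-3.2,0.99,0,-4.3]],
  ],
)

```text
t: 7.1
tcp_pos: [0.5387, -0.1109, 0.0965]
tool_rot: [0.733, 0.68, 0.0, -0.001]
force: [-0.6, 1.2, -4.4]
finger_gap: 0.677
gripper_force: 0.0
```

```bash
python3 - <<'E'
from plan import *
s,M=here();rows(M,s["tcp_pos"],[(a,.17,.097) for a in (.02,-.04,-.1,-.16,-.22,-.26)])
E
```

```text
t 7.1 tcp [ 0.5387 -0.1109  0.0965] a 0.088 r 0.172 tilt 0.002 yawerr 0.012 F [-0.6  1.2 -4.4] |tang 1.2 gap 0.68
[0.02  0.17  0.097] -> [-0.39  0.07 -0.02 -0.4 ]
[-0.04   0.17   0.097] -> [-0.72  0.1  -0.02 -0.83]
[-0.1    0.17   0.097] -> [-1.06  0.15 -0.02 -1.26]
[-0.16   0.17   0.097] -> [-1.39  0.22 -0.02 -1.69]
[-0.22   0.17   0.097] -> [-1.72  0.31 -0.02 -2.12]
[-0.26   0.17   0.097] -> [-1.94  0.38 -0.02 -2.41]
```

>>> drive_tool(
  motion=[
    [[58,-0.39,0.05,0,-0.4],[58,-0.72,0.08,0,-0.83],[58,-1.06,0.13,0,-1.26],[58,-1.39,0.2,0,-1.69],[58,-1.72,0.29,0,-2.12],[58,-1.9,0.35,0,-2.35],[58,-1.9,0.35,0,-2.35]],
  ],
)

```text
t: 7.8
tcp_pos: [0.5448, -0.1698, 0.0965]
tool_rot: [0.614, 0.789, -0.0, -0.0]
force: [-0.7, -0.5, -5.0]
finger_gap: 0.682
gripper_force: 0.4
```

```bash
python3 - <<'E'
from plan import *
s,M=here();rows(M,s["tcp_pos"],[(-.22,.17,.097),(-.22,.19,.097),(-.25,.216,.097),(-.35,.218,.097),(-.45,.218,.097),(-.55,.218,.097),(-.65,.218,.097),(-.69,.2,.097),(-.69,.17,.097)])
im=manip.snapshot("wrist")
S=manip.snapshot("side")[120:240,240:400];S=cv2.resize(S,(560,420),interpolation=cv2.INTER_CUBIC)
cv2.imwrite("pics/w4.png",cv2.resize(np.hstack([im,S]),(800,300))[:,:,::-1])
E
```

```text
t 7.8 tcp [ 0.5448 -0.1698  0.0965] a -0.259 r 0.171 tilt 0.001 yawerr -0.011 F [-0.7 -0.5 -5. ] |tang -0.3 gap 0.68
[-0.22   0.17   0.097] -> [ 0.22  0.03 -0.02  0.2 ]
[-0.22   0.19   0.097] -> [ 0.24 -0.63 -0.01  0.2 ]
[-0.25   0.216  0.097] -> [ 0.05 -1.5  -0.01 -0.01]
[-0.35   0.218  0.097] -> [-0.67 -1.53 -0.01 -0.73]
[-0.45   0.218  0.097] -> [-1.39 -1.42 -0.01 -1.44]
[-0.55   0.218  0.097] -> [-2.1  -1.24 -0.01 -2.16]
[-0.65   0.218  0.097] -> [-2.78 -0.99 -0.02 -2.88]
[-0.69   0.2    0.097] -> [-2.79 -0.33 -0.02 -3.16]
[-0.69   0.17   0.097] -> [-2.36  0.57 -0.02 -3.16]
```

View pics/w4.png

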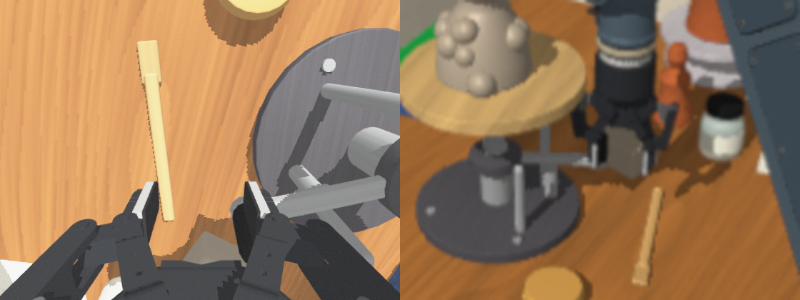

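The handle followed: the knob is behind the inner finger at about (240,215), handle angle about −0.26, short of the catch. Going round to the other side.

>>> drive_tool(
  motion=[
    [[56,0.24,0,0,0.2],[54,0.24,-0.7,0,0.2],[54,0.05,-1.5,0,0],[54,-0.67,-1.53,0,-0.73],[54,-1.39,-1.42,0,-1.44],[54,-2.1,-1.24,0,-2.16],[56,-2.78,-0.99,0,-2.88],[58,-2.8,-0.33,0,-3.16],[58,-2.36,0.57,0,-3.16],[58,-2.36,0.57,0,-3.16]],
  ],
)

```text
t: 8.9
tcp_pos: [0.5814, -0.2329, 0.0963]
tool_rot: [0.426, 0.905, 0.0, 0.001]
force: [0.6, 0.5, -2.9]
finger_gap: 0.679
gripper_force: 0.0
```

```bash
python3 - <<'E'
from plan import *
s,M=here();rows(M,s["tcp_pos"],[(a,.17,.097) for a in np.arange(-.64,.3,.04)])
E
```

```text
t 8.9 tcp [ 0.5814 -0.2329  0.0963] a -0.693 r 0.167 tilt 0.002 yawerr -0.002 F [ 0.6  0.5 -2.9] |tang 0.0 gap 0.68
[-0.64   0.17   0.097] -> [ 0.3  -0.08 -0.02  0.37]
[-0.6    0.17   0.097] -> [ 0.53 -0.07 -0.02  0.66]
[-0.56   0.17   0.097] -> [ 0.75 -0.04 -0.02  0.94]
[-0.52   0.17   0.097] -> [ 0.98 -0.01 -0.02  1.23]
[-0.48   0.17   0.097] -> [ 1.2   0.04 -0.02  1.51]
[-0.44   0.17   0.097] -> [ 1.42  0.09 -0.02  1.8 ]
[-0.4    0.17   0.097] -> [ 1.64  0.15 -0.02  2.09]
[-0.36   0.17   0.097] -> [ 1.86  0.22 -0.02  2.37]
[-0.32   0.17   0.097] -> [ 2.07  0.3  -0.02  2.66]
[-0.28   0.17   0.097] -> [ 2.28  0.38 -0.02  2.95]
[-0.24   0.17   0.097] -> [ 2.48  0.48 -0.02  3.23]
[-0.2    0.17   0.097] -> [ 2.69  0.58 -0.02  3.52]
[-0.16   0.17   0.097] -> [ 2.88  0.69 -0.02  3.81]
[-0.12   0.17   0.097] -> [ 3.08  0.81 -0.02  4.09]
[-0.08   0.17   0.097] -> [ 3.26  0.94 -0.02  4.38]
[-0.04   0.17   0.097] -> [ 3.45  1.07 -0.02  4.67]
[0.    0.17  0.097] -> [ 3.62  1.21 -0.02  4.95]
[0.04  0.17  0.097] -> [ 3.8   1.36 -0.02  5.24]
[0.08  0.17  0.097] -> [ 3.96  1.51 -0.02  5.53]
[0.12  0.17  0.097] -> [ 4.12  1.67 -0.02  5.81]
[0.16  0.17  0.097] -> [ 4.27  1.84 -0.02  6.1 ]
[0.2   0.17  0.097] -> [ 4.42  2.02 -0.02  6.38]
[0.24  0.17  0.097] -> [ 4.56  2.19 -0.02  6.67]
[0.28  0.17  0.097] -> [ 4.69  2.38 -0.02  6.96]
```

>>> drive_tool(
  motion=[
    [[58,0.3,-0.06,0,0.37],[58,0.53,-0.05,0,0.66],[58,0.75,-0.02,0,0.94],[58,0.98,0,0,1.23],[58,1.2,0.05,0,1.51],[58,1.42,0.1,0,1.8],[58,1.64,0.15,0,2.09],[58,1.86,0.22,0,2.37],[58,2.07,0.3,0,2.66],[58,2.28,0.38,0,2.95]],
  ],
)

```text
t: 9.9
tcp_pos: [0.5439, -0.1765, 0.0968]
tool_rot: [0.603, 0.798, -0.001, 0.001]
force: [-1.1, -7.6, -6.2]
finger_gap: 0.676
gripper_force: 2.0
```

```bash
python3 - <<'E'
from plan import *
s,M=here();rows(M,s["tcp_pos"],[(a,.17,.097) for a in np.arange(-.28,.3,.035)])
E
```

```text
t 9.9 tcp [ 0.5439 -0.1765  0.0968] a -0.295 r 0.174 tilt 0.003 yawerr -0.019 F [-1.1 -7.6 -6.2] |tang -7.0 gap 0.68
[-0.28   0.17   0.097] -> [ 0.09  0.12 -0.01 -0.03]
[-0.245  0.17   0.097] -> [ 0.29  0.12 -0.01  0.22]
[-0.21   0.17   0.097] -> [ 0.48  0.13 -0.01  0.47]
[-0.175  0.17   0.097] -> [ 0.68  0.15 -0.01  0.72]
[-0.14   0.17   0.097] -> [ 0.88  0.17 -0.01  0.97]
[-0.105  0.17   0.097] -> [ 1.07  0.2  -0.01  1.22]
[-0.07   0.17   0.097] -> [ 1.27  0.24 -0.01  1.47]
[-0.035  0.17   0.097] -> [ 1.46  0.28 -0.01  1.72]
[0.    0.17  0.097] -> [ 1.65  0.33 -0.01  1.97]
[0.035 0.17  0.097] -> [ 1.84  0.39 -0.01  2.23]
[0.07  0.17  0.097] -> [ 2.03  0.46 -0.01  2.48]
[0.105 0.17  0.097] -> [ 2.22  0.53 -0.01  2.73]
[0.14  0.17  0.097] -> [ 2.4   0.6  -0.01  2.98]
[0.175 0.17  0.097] -> [ 2.58  0.69 -0.02  3.23]
[0.21  0.17  0.097] -> [ 2.76  0.78 -0.02  3.48]
[0.245 0.17  0.097] -> [ 2.93  0.87 -0.02  3.73]
[0.28  0.17  0.097] -> [ 3.1   0.97 -0.02  3.98]
```

>>> drive_tool(
  motion=[
    [[58,0.29,0.1,0,0.22],[58,0.48,0.12,0,0.47],[58,0.68,0.14,0,0.72],[58,0.88,0.17,0,0.97],[58,1.07,0.2,0,1.22],[58,1.27,0.24,0,1.47],[58,1.46,0.28,0,1.72],[58,1.46,0.28,0,1.72]],
  ],
)

```text
t: 10.7
tcp_pos: [0.539, -0.1303, 0.0966]
tool_rot: [0.694, 0.72, -0.001, -0.001]
force: [-3.1, -2.4, -4.7]
finger_gap: 0.681
gripper_force: 1.6
```

```bash
python3 - <<'E'
from plan import *
s,M=here();rows(M,s["tcp_pos"],[(a,.17,.097) for a in np.arange(-.035,.3,.025)])
E
```

```text
t 10.7 tcp [ 0.539  -0.1303  0.0966] a -0.025 r 0.171 tilt 0.002 yawerr 0.013 F [-3.1 -2.4 -4.7] |tang -2.3 gap 0.68
[-0.035  0.17   0.097] -> [-0.06  0.03 -0.01  0.02]
[-0.01   0.17   0.097] -> [ 0.09  0.04 -0.01  0.2 ]
[0.015 0.17  0.097] -> [ 0.23  0.04 -0.01  0.38]
[0.04  0.17  0.097] -> [ 0.37  0.05 -0.01  0.56]
[0.065 0.17  0.097] -> [ 0.51  0.06 -0.01  0.74]
[0.09  0.17  0.097] -> [ 0.65  0.08 -0.01  0.92]
[0.115 0.17  0.097] -> [ 0.79  0.1  -0.01  1.09]
[0.14  0.17  0.097] -> [ 0.93  0.12 -0.01  1.27]
[0.165 0.17  0.097] -> [ 1.07  0.15 -0.02  1.45]
[0.19  0.17  0.097] -> [ 1.21  0.18 -0.02  1.63]
[0.215 0.17  0.097] -> [ 1.35  0.21 -0.02  1.81]
[0.24  0.17  0.097] -> [ 1.48  0.25 -0.02  1.99]
[0.265 0.17  0.097] -> [ 1.62  0.29 -0.02  2.17]
[0.29  0.17  0.097] -> [ 1.75  0.34 -0.02  2.35]
```

>>> drive_tool(
  motion=[
    [[58,0.14,0.04,0,0.3],[58,0.3,0.04,0,0.47],[58,0.44,0.05,0,0.65],[58,0.58,0.07,0,0.83],[58,0.72,0.09,0,1.0],[58,0.86,0.11,0,1.18],[58,1.0,0.13,0,1.36],[58,1.14,0.16,0,1.54],[58,1.28,0.2,0,1.72],[58,1.28,0.2,0,1.72]],
  ],
)

```text
t: 11.7
tcp_pos: [0.5432, -0.0914, 0.0964]
tool_rot: [0.775, 0.632, -0.001, -0.001]
force: [-4.0, -2.6, -4.3]
finger_gap: 0.681
gripper_force: 1.8
```

```bash
python3 - <<'E'
from plan import *
s,M=here();rows(M,s["tcp_pos"],[(.15,.17,.097),(.15,.19,.097),(.2,.218,.097),(.30,.218,.097),(.4,.218,.097),(.5,.218,.097),(.6,.218,.097),(.64,.2,.097),(.64,.17,.097)])
E
```

```text
t 11.7 tcp [ 0.5432 -0.0914  0.0964] a 0.204 r 0.170 tilt 0.004 yawerr 0.003 F [-4.  -2.6 -4.3] |tang -3.3 gap 0.68
[0.15  0.17  0.097] -> [-0.31  0.02 -0.02 -0.37]
[0.15  0.19  0.097] -> [-0.34 -0.65 -0.02 -0.37]
[0.2   0.218 0.097] -> [-0.03 -1.59 -0.01 -0.01]
[0.3   0.218 0.097] -> [ 0.7  -1.55 -0.01  0.7 ]
[0.4   0.218 0.097] -> [ 1.42 -1.45 -0.01  1.42]
[0.5   0.218 0.097] -> [ 2.12 -1.27 -0.02  2.14]
[0.6   0.218 0.097] -> [ 2.8  -1.02 -0.02  2.85]
[0.64  0.2   0.097] -> [ 2.81 -0.36 -0.02  3.14]
[0.64  0.17  0.097] -> [ 2.39  0.55 -0.02  3.14]
```

Still free at 3 N near the stroke's end, so another stroke is needed. Going round again.

>>> drive_tool(
  motion=[
    [[56,-0.34,0,0,-0.37],[54,-0.34,-0.7,0,-0.37],[54,-0.03,-1.6,0,0],[54,0.7,-1.55,0,0.7],[54,1.42,-1.45,0,1.42],[54,2.12,-1.27,0,2.14],[56,2.8,-1.02,0,2.85],[58,2.81,-0.36,0,3.14],[58,2.39,0.55,0,3.14],[58,2.39,0.55,0,3.14]],
  ],
)

```text
t: 12.7
tcp_pos: [0.5771, -0.0244, 0.0961]
tool_rot: [0.894, 0.449, 0.001, -0.0]
force: [1.5, 0.0, -8.4]
finger_gap: 0.679
gripper_force: 0.0
```

```bash
python3 - <<'E'
from plan import *
s,M=here();rows(M,s["tcp_pos"],[(a,.17,.097) for a in np.arange(.56,-.1,-.06)])
E
```

```text
t 12.7 tcp [ 0.5771 -0.0244  0.0961] a 0.653 r 0.167 tilt 0.001 yawerr 0.012 F [ 1.5  0.  -8.4] |tang 0.9 gap 0.68
[0.56  0.17  0.097] -> [-0.52 -0.07 -0.03 -0.58]
[0.5   0.17  0.097] -> [-0.86 -0.04 -0.03 -1.01]
[0.44  0.17  0.097] -> [-1.2   0.02 -0.03 -1.44]
[0.38  0.17  0.097] -> [-1.53  0.1  -0.03 -1.87]
[0.32  0.17  0.097] -> [-1.85  0.2  -0.03 -2.3 ]
[0.26  0.17  0.097] -> [-2.17  0.31 -0.03 -2.73]
[0.2   0.17  0.097] -> [-2.48  0.45 -0.04 -3.16]
[0.14  0.17  0.097] -> [-2.79  0.6  -0.04 -3.58]
[0.08  0.17  0.097] -> [-3.08  0.77 -0.04 -4.01]
[0.02  0.17  0.097] -> [-3.36  0.96 -0.04 -4.44]
[-0.04   0.17   0.097] -> [-3.63  1.17 -0.04 -4.87]
[-0.1    0.17   0.097] -> [-3.89  1.39 -0.04 -5.3 ]
```

>>> drive_tool(
  motion=[
    [[58,-0.52,-0.05,0,-0.58],[58,-0.86,-0.02,0,-1.01],[58,-1.2,0.03,0,-1.44],[58,-1.53,0.1,0,-1.87],[58,-1.85,0.2,0,-2.3],[58,-2.17,0.31,0,-2.73],[58,-2.48,0.45,0,-3.16],[58,-2.79,0.6,0,-3.58],[58,-3.08,0.77,0,-4.01],[58,-3.36,0.96,0,-4.44]],
  ],
)

```text
t: 13.7
tcp_pos: [0.5379, -0.1215, 0.0966]
tool_rot: [0.713, 0.701, 0.0, -0.001]
force: [0.7, 2.0, -5.4]
finger_gap: 0.677
gripper_force: 0.2
```

```bash
python3 - <<'E'
from plan import *
s,M=here();rows(M,s["tcp_pos"],[(a,.17,.097) for a in (-.04,-.1,-.16,-.22,-.25)])
E
```

```text
t 13.7 tcp [ 0.5379 -0.1215  0.0966] a 0.026 r 0.172 tilt 0.002 yawerr 0.009 F [ 0.7  2.  -5.4] |tang 2.0 gap 0.68
[-0.04   0.17   0.097] -> [-0.38  0.08 -0.01 -0.41]
[-0.1    0.17   0.097] -> [-0.71  0.11 -0.01 -0.84]
[-0.16   0.17   0.097] -> [-1.05  0.16 -0.02 -1.27]
[-0.22   0.17   0.097] -> [-1.38  0.23 -0.02 -1.7 ]
[-0.25   0.17   0.097] -> [-1.55  0.27 -0.02 -1.91]
```

>>> drive_tool(
  motion=[
    [[58,-0.38,0.05,0,-0.41],[58,-0.71,0.08,0,-0.84],[58,-1.05,0.14,0,-1.27],[58,-1.38,0.21,0,-1.7],[58,-1.55,0.26,0,-1.91],[58,-1.55,0.26,0,-1.91]],
  ],
)

```text
t: 14.3
tcp_pos: [0.5448, -0.1695, 0.0965]
tool_rot: [0.615, 0.788, -0.0, -0.0]
force: [-1.2, -1.2, -6.0]
finger_gap: 0.681
gripper_force: 0.0
```

```bash
python3 - <<'E'
from plan import *
s,M=here();rows(M,s["tcp_pos"],[(-.22,.17,.097),(-.22,.19,.097),(-.25,.216,.097),(-.35,.218,.097),(-.45,.218,.097),(-.55,.218,.097),(-.65,.218,.097),(-.68,.2,.097),(-.68,.17,.097)])
E
```

```text
t 14.3 tcp [ 0.5448 -0.1695  0.0965] a -0.257 r 0.171 tilt 0.000 yawerr -0.012 F [-1.2 -1.2 -6. ] |tang -0.9 gap 0.68
[-0.22   0.17   0.097] -> [ 0.21  0.03 -0.02  0.18]
[-0.22   0.19   0.097] -> [ 0.23 -0.64 -0.01  0.18]
[-0.25   0.216  0.097] -> [ 0.04 -1.51 -0.01 -0.03]
[-0.35   0.218  0.097] -> [-0.69 -1.53 -0.01 -0.75]
[-0.45   0.218  0.097] -> [-1.41 -1.42 -0.01 -1.46]
[-0.55   0.218  0.097] -> [-2.11 -1.24 -0.01 -2.18]
[-0.65   0.218  0.097] -> [-2.79 -0.99 -0.01 -2.9 ]
[-0.68   0.2    0.097] -> [-2.74 -0.35 -0.01 -3.11]
[-0.68   0.17   0.097] -> [-2.32  0.55 -0.02 -3.11]
```

>>> drive_tool(
  motion=[
    [[56,0.23,0,0,0.2],[54,0.23,-0.7,0,0.2],[54,0.04,-1.5,0,0],[54,-0.69,-1.53,0,-0.75],[54,-1.41,-1.42,0,-1.46],[54,-2.11,-1.24,0,-2.18],[56,-2.79,-0.99,0,-2.9],[58,-2.74,-0.35,0,-3.11],[58,-2.32,0.55,0,-3.11],[58,-2.32,0.55,0,-3.11]],
  ],
)

```text
t: 15.3
tcp_pos: [0.5804, -0.2312, 0.0963]
tool_rot: [0.43, 0.903, 0.0, 0.001]
force: [0.4, -0.4, -5.3]
finger_gap: 0.679
gripper_force: 0.0
```

```bash
python3 - <<'E'
from plan import *
s,M=here();rows(M,s["tcp_pos"],[(a,.17,.097) for a in (-.65,-.6,-.57,-.54,-.51,-.48,-.45,-.42,-.39,-.36)])
E
```

```text
t 15.3 tcp [ 0.5804 -0.2312  0.0963] a -0.682 r 0.167 tilt 0.002 yawerr -0.000 F [ 0.4 -0.4 -5.3] |tang -0.6 gap 0.68
[-0.65   0.17   0.097] -> [ 0.18 -0.1  -0.02  0.23]
[-0.6    0.17   0.097] -> [ 0.46 -0.08 -0.02  0.58]
[-0.57   0.17   0.097] -> [ 0.63 -0.07 -0.02  0.8 ]
[-0.54   0.17   0.097] -> [ 0.8  -0.05 -0.02  1.01]
[-0.51   0.17   0.097] -> [ 0.97 -0.02 -0.02  1.23]
[-0.48   0.17   0.097] -> [ 1.14  0.01 -0.02  1.44]
[-0.45   0.17   0.097] -> [ 1.3   0.05 -0.02  1.66]
[-0.42   0.17   0.097] -> [ 1.47  0.09 -0.02  1.87]
[-0.39   0.17   0.097] -> [ 1.63  0.14 -0.02  2.09]
[-0.36   0.17   0.097] -> [ 1.79  0.19 -0.02  2.3 ]
```

>>> drive_tool(
  motion=[
    [[58,0.18,-0.06,0,0.23],[58,0.46,-0.06,0,0.58],[58,0.63,-0.04,0,0.8],[58,0.8,-0.02,0,1.01],[58,0.97,0,0,1.23],[58,1.14,0.03,0,1.44],[58,1.3,0.06,0,1.66],[58,1.47,0.1,0,1.87],[58,1.63,0.15,0,2.09],[58,1.63,0.15,0,2.09]],
  ],
)

```text
t: 16.3
tcp_pos: [0.5506, -0.1933, 0.0968]
tool_rot: [0.558, 0.83, -0.001, 0.001]
force: [-0.7, -3.8, -8.1]
finger_gap: 0.68
gripper_force: 1.9
```

```bash
python3 - <<'E'
from plan import *
s,M=here();rows(M,s["tcp_pos"],[(a,.17,.097) for a in np.arange(-.38,-.1,.02)])
E
```

```text
t 16.3 tcp [ 0.5506 -0.1933  0.0968] a -0.399 r 0.173 tilt 0.003 yawerr -0.012 F [-0.7 -3.8 -8.1] |tang -3.2 gap 0.68
[-0.38   0.17   0.097] -> [ 0.11  0.1  -0.01  0.05]
[-0.36   0.17   0.097] -> [ 0.22  0.1  -0.01  0.2 ]
[-0.34   0.17   0.097] -> [ 0.34  0.1  -0.01  0.34]
[-0.32   0.17   0.097] -> [ 0.45  0.11 -0.01  0.48]
[-0.3    0.17   0.097] -> [ 0.56  0.12 -0.01  0.63]
[-0.28   0.17   0.097] -> [ 0.68  0.13 -0.01  0.77]
[-0.26   0.17   0.097] -> [ 0.79  0.14 -0.01  0.91]
[-0.24   0.17   0.097] -> [ 0.9   0.16 -0.01  1.05]
[-0.22   0.17   0.097] -> [ 1.01  0.18 -0.01  1.2 ]
[-0.2    0.17   0.097] -> [ 1.12  0.2  -0.01  1.34]
[-0.18   0.17   0.097] -> [ 1.24  0.22 -0.01  1.48]
[-0.16   0.17   0.097] -> [ 1.35  0.24 -0.01  1.63]
[-0.14   0.17   0.097] -> [ 1.46  0.27 -0.01  1.77]
[-0.12   0.17   0.097] -> [ 1.57  0.3  -0.01  1.91]
[-0.1    0.17   0.097] -> [ 1.68  0.33 -0.01  2.06]
```

>>> drive_tool(
  motion=[
    [[58,0.11,0.08,0,0.1],[58,0.22,0.09,0,0.2],[58,0.34,0.1,0,0.34],[58,0.45,0.11,0,0.48],[58,0.56,0.12,0,0.63],[58,0.68,0.13,0,0.77],[58,0.79,0.14,0,0.91],[58,0.9,0.16,0,1.05],[58,1.0,0.18,0,1.2],[58,1.0,0.18,0,1.2]],
  ],
)

```text
t: 17.3
tcp_pos: [0.5437, -0.163, 0.0965]
tool_rot: [0.625, 0.781, -0.001, -0.0]
force: [-0.8, -4.1, -7.7]
finger_gap: 0.679
gripper_force: 1.9
```

```bash
python3 - <<'E'
from plan import *
s,M=here();rows(M,s["tcp_pos"],[(a,.17,.097) for a in np.arange(-.22,.03,.02)])
E
```

```text
t 17.3 tcp [ 0.5437 -0.163   0.0965] a -0.219 r 0.170 tilt 0.002 yawerr 0.001 F [-0.8 -4.1 -7.7] |tang -3.8 gap 0.68
[-0.22   0.17   0.097] -> [-0.01  0.01 -0.02  0.  ]
[-0.2    0.17   0.097] -> [ 0.11  0.01 -0.02  0.15]
[-0.18   0.17   0.097] -> [ 0.22  0.02 -0.02  0.29]
[-0.16   0.17   0.097] -> [ 0.33  0.02 -0.02  0.43]
[-0.14   0.17   0.097] -> [ 0.45  0.03 -0.02  0.58]
[-0.12   0.17   0.097] -> [ 0.56  0.04 -0.02  0.72]
[-0.1    0.17   0.097] -> [ 0.67  0.05 -0.02  0.86]
[-0.08   0.17   0.097] -> [ 0.79  0.07 -0.02  1.01]
[-0.06   0.17   0.097] -> [ 0.9   0.08 -0.02  1.15]
[-0.04   0.17   0.097] -> [ 1.01  0.1  -0.02  1.29]
[-0.02   0.17   0.097] -> [ 1.12  0.12 -0.02  1.43]
[-0.     0.17   0.097] -> [ 1.23  0.15 -0.02  1.58]
[0.02  0.17  0.097] -> [ 1.34  0.17 -0.02  1.72]
```

>>> drive_tool(
  motion=[
    [[58,0.11,0.01,0,0.15],[58,0.22,0.02,0,0.29],[58,0.33,0.02,0,0.43],[58,0.45,0.03,0,0.58],[58,0.56,0.04,0,0.72],[58,0.67,0.05,0,0.86],[58,0.79,0.07,0,1.01],[58,0.9,0.08,0,1.15],[58,1.0,0.1,0,1.29],[58,1.0,0.1,0,1.29]],
  ],
)

```text
t: 18.3
tcp_pos: [0.5395, -0.1333, 0.0965]
tool_rot: [0.693, 0.721, -0.001, -0.0]
force: [-3.7, -6.4, -6.7]
finger_gap: 0.678
gripper_force: 3.0
```

```bash
python3 - <<'E'
from plan import *
s,M=here();rows(M,s["tcp_pos"],[(a,.17,.097) for a in np.arange(-.04,.24,.02)])
E
```

```text
t 18.3 tcp [ 0.5395 -0.1333  0.0965] a -0.043 r 0.171 tilt 0.003 yawerr -0.002 F [-3.7 -6.4 -6.7] |tang -6.2 gap 0.68
[-0.04   0.17   0.097] -> [ 0.01  0.02 -0.02  0.  ]
[-0.02   0.17   0.097] -> [ 0.13  0.02 -0.02  0.15]
[0.    0.17  0.097] -> [ 0.24  0.03 -0.02  0.29]
[0.02  0.17  0.097] -> [ 0.35  0.03 -0.02  0.43]
[0.04  0.17  0.097] -> [ 0.47  0.04 -0.02  0.58]
[0.06  0.17  0.097] -> [ 0.58  0.05 -0.02  0.72]
[0.08  0.17  0.097] -> [ 0.69  0.06 -0.02  0.86]
[0.1   0.17  0.097] -> [ 0.81  0.08 -0.02  1.01]
[0.12  0.17  0.097] -> [ 0.92  0.09 -0.02  1.15]
[0.14  0.17  0.097] -> [ 1.03  0.11 -0.02  1.29]
[0.16  0.17  0.097] -> [ 1.14  0.14 -0.02  1.44]
[0.18  0.17  0.097] -> [ 1.25  0.16 -0.02  1.58]
[0.2   0.17  0.097] -> [ 1.36  0.19 -0.02  1.72]
[0.22  0.17  0.097] -> [ 1.47  0.21 -0.02  1.87]
```

Stiffening begins at 6 N. Creeping on.

>>> drive_tool(
  motion=[
    [[58,0.1,0.02,0,0.1],[58,0.2,0.02,0,0.22],[58,0.3,0.03,0,0.36],[58,0.4,0.04,0,0.5],[58,0.4,0.04,0,0.5],[58,0.4,0.04,0,0.5]],
  ],
)

```text
t: 18.9
tcp_pos: [0.5395, -0.1214, 0.0966]
tool_rot: [0.717, 0.697, -0.002, -0.001]
force: [-4.9, -6.8, -5.0]
finger_gap: 0.679
gripper_force: 3.6
```

```bash
python3 - <<'E'
from plan import *
s,M=here();rows(M,s["tcp_pos"],[(a,.17,.097) for a in np.arange(.02,.15,.02)])
E
```

```text
t 18.9 tcp [ 0.5395 -0.1214  0.0966] a 0.027 r 0.171 tilt 0.004 yawerr -0.002 F [-4.9 -6.8 -5. ] |tang -6.9 gap 0.68
[0.02  0.17  0.097] -> [-0.04  0.02 -0.01 -0.06]
[0.04  0.17  0.097] -> [ 0.07  0.02 -0.01  0.08]
[0.06  0.17  0.097] -> [ 0.19  0.02 -0.01  0.22]
[0.08  0.17  0.097] -> [ 0.3   0.02 -0.01  0.37]
[0.1   0.17  0.097] -> [ 0.41  0.03 -0.01  0.51]
[0.12  0.17  0.097] -> [ 0.53  0.04 -0.01  0.65]
[0.14  0.17  0.097] -> [ 0.64  0.05 -0.01  0.8 ]
```

>>> drive_tool(
  motion=[
    [[58,0.1,0.02,0,0.1],[58,0.2,0.02,0,0.22],[58,0.3,0.02,0,0.36],[58,0.38,0.03,0,0.48],[58,0.38,0.03,0,0.48],[58,0.38,0.03,0,0.48]],
  ],
)

```text
t: 19.5
tcp_pos: [0.5403, -0.1102, 0.0966]
tool_rot: [0.74, 0.672, -0.002, -0.001]
force: [-6.6, -8.3, -5.6]
finger_gap: 0.68
gripper_force: 4.4
```

```bash
python3 - <<'E'
from plan import *
s,M=here();rows(M,s["tcp_pos"],[(a,.17,.097) for a in np.arange(.08,.24,.02)])
E
```

```text
t 19.5 tcp [ 0.5403 -0.1102  0.0966] a 0.093 r 0.170 tilt 0.005 yawerr -0.003 F [-6.6 -8.3 -5.6] |tang -8.9 gap 0.68
[0.08  0.17  0.097] -> [-0.07  0.01 -0.01 -0.11]
[0.1   0.17  0.097] -> [ 0.04  0.01 -0.01  0.03]
[0.12  0.17  0.097] -> [ 0.15  0.01 -0.01  0.17]
[0.14  0.17  0.097] -> [ 0.27  0.02 -0.01  0.32]
[0.16  0.17  0.097] -> [ 0.38  0.02 -0.01  0.46]
[0.18  0.17  0.097] -> [ 0.49  0.03 -0.01  0.6 ]
[0.2   0.17  0.097] -> [ 0.61  0.04 -0.01  0.75]
[0.22  0.17  0.097] -> [ 0.72  0.06 -0.02  0.89]
```

>>> drive_tool(
  motion=[
    [[58,0.1,0.01,0,0.1],[58,0.2,0.01,0,0.22],[58,0.3,0.02,0,0.36],[58,0.3,0.02,0,0.36],[58,0.3,0.02,0,0.36]],
  ],
)

```text
t: 20.0
tcp_pos: [0.5412, -0.1013, 0.0966]
tool_rot: [0.757, 0.654, -0.003, -0.001]
force: [-7.3, -8.8, -3.7]
finger_gap: 0.679
gripper_force: 5.0
```

```bash
python3 - <<'E'
from plan import *
s,M=here()
for _ in range(3): here()
rows(M,s["tcp_pos"],[(0.0,.17,.097),(-.1,.17,.097),(-.1,.19,.097),(-.1,.218,.097)])
E
```

```text
t 20.0 tcp [ 0.5412 -0.1013  0.0966] a 0.145 r 0.171 tilt 0.006 yawerr -0.001 F [-7.3 -8.8 -3.7] |tang -9.7 gap 0.68
t 20.0 tcp [ 0.5412 -0.1013  0.0966] a 0.145 r 0.171 tilt 0.006 yawerr -0.001 F [-7.3 -8.8 -3.7] |tang -9.7 gap 0.68
t 20.0 tcp [ 0.5412 -0.1013  0.0966] a 0.145 r 0.171 tilt 0.006 yawerr -0.001 F [-7.3 -8.8 -3.7] |tang -9.7 gap 0.68
t 20.0 tcp [ 0.5412 -0.1013  0.0966] a 0.145 r 0.171 tilt 0.006 yawerr -0.001 F [-7.3 -8.8 -3.7] |tang -9.7 gap 0.68
[0.    0.17  0.097] -> [-0.82  0.08 -0.01 -1.05]
[-0.1    0.17   0.097] -> [-1.37  0.19 -0.01 -1.76]
[-0.1    0.19   0.097] -> [-1.54 -0.46 -0.01 -1.76]
[-0.1    0.218  0.097] -> [-1.76 -1.36 -0.   -1.76]
```

>>> drive_tool(
  motion=[
    [[58,0.1,0.01,0,0.1],[58,0.2,0.01,0,0.24],[58,0.2,0.01,0,0.24],[58,0.2,0.01,0,0.24]],
  ],
)

```text
t: 20.4
tcp_pos: [0.542, -0.0956, 0.0966]
tool_rot: [0.768, 0.641, -0.003, -0.002]
force: [-8.2, -9.5, -3.9]
finger_gap: 0.681
gripper_force: 5.5
```

```bash
python3 - <<'E'
from plan import *
s,M=here()
rows(M,s["tcp_pos"],[(0.1,.17,.097),(.0,.17,.097),(-.05,.17,.097),(-.05,.19,.097),(-.05,.218,.097)])
E
```

```text
t 20.4 tcp [ 0.542  -0.0956  0.0966] a 0.179 r 0.171 tilt 0.007 yawerr -0.000 F [-8.2 -9.5 -3.9] |tang -10.8 gap 0.68
[0.1   0.17  0.097] -> [-0.45  0.04 -0.01 -0.57]
[0.    0.17  0.097] -> [-1.01  0.11 -0.01 -1.29]
[-0.05   0.17   0.097] -> [-1.29  0.17 -0.01 -1.64]
[-0.05   0.19   0.097] -> [-1.44 -0.48 -0.01 -1.64]
[-0.05   0.218  0.097] -> [-1.65 -1.39 -0.   -1.64]
```

Firm at 10.8 N, which is properly tight. Easing off and retracting.

>>> drive_tool(
  motion=[
    [[58,-0.25,0.02,0,-0.3],[58,-0.5,0.04,0,-0.6],[58,-0.75,0.07,0,-0.95],[58,-1.01,0.1,0,-1.29],[58,-1.35,0.15,0,-1.64],[56,-1.44,-0.48,0,-1.64],[54,-1.65,-1.39,0,-1.64],[54,-1.65,-1.39,0,-1.64]],
  ],
)

```text
t: 21.2
tcp_pos: [0.4925, -0.1341, 0.0973]
tool_rot: [0.69, 0.724, -0.0, -0.002]
force: [-0.0, 0.2, 0.3]
finger_gap: 0.633
gripper_force: 0.0
```

```bash
python3 - <<'E'
from plan import *
s,M=here()
rows(M,s["tcp_pos"],[(a,.218,.097) for a in (.06,.16,.26,.36,.46,.56)]+[(.6,.2,.097),(.6,.17,.097)])
cs=manip.camera_model("side")
im=manip.snapshot("wrist")
S=manip.snapshot("side")[120:240,240:400];S=cv2.resize(S,(560,420),interpolation=cv2.INTER_CUBIC)
cv2.imwrite("pics/w5.png",cv2.resize(np.hstack([im,S]),(800,300))[:,:,::-1])
E
```

```text
t 21.2 tcp [ 0.4925 -0.1341  0.0973] a -0.037 r 0.218 tilt 0.003 yawerr 0.010 F [-0.   0.2  0.3] |tang 0.2 gap 0.63
[0.06  0.218 0.097] -> [0.71 0.03 0.01 0.77]
[0.16  0.218 0.097] -> [1.42 0.14 0.01 1.49]
[0.26  0.218 0.097] -> [2.13 0.33 0.01 2.2 ]
[0.36  0.218 0.097] -> [2.81 0.58 0.02 2.92]
[0.46  0.218 0.097] -> [3.46 0.9  0.02 3.64]
[0.56  0.218 0.097] -> [4.07 1.29 0.02 4.35]
[0.6   0.2   0.097] -> [3.95 1.94 0.01 4.64]
[0.6   0.17  0.097] -> [3.34 2.74 0.01 4.64]
```

View pics/w5.png

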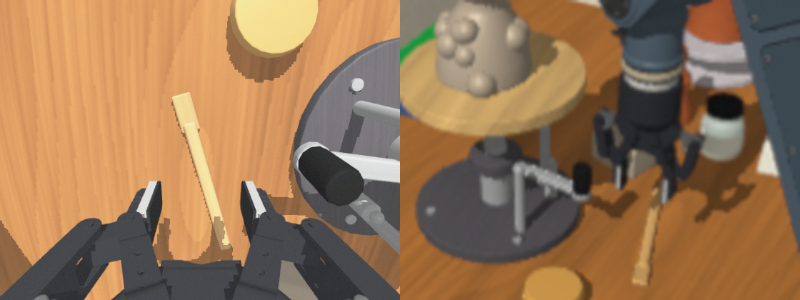

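The tool is clear and the handle has sprung back to about mid-swing. Going round for the parking swing.

>>> drive_tool(
  motion=[
    [[54,0.71,0.03,0,0.77],[54,1.42,0.14,0,1.49],[54,2.13,0.33,0,2.2],[54,2.81,0.58,0,2.92],[54,3.46,0.9,0,3.64],[56,4.07,1.29,0,4.35],[58,3.95,1.94,0,4.64],[58,3.34,2.74,0,4.64],[58,3.34,2.74,0,4.64]],
  ],
)

```text
t: 22.2
tcp_pos: [0.5742, -0.0306, 0.0953]
tool_rot: [0.884, 0.467, -0.0, -0.001]
force: [0.0, 0.2, -7.2]
finger_gap: 0.681
gripper_force: 0.0
```

```bash
python3 - <<'E'
from plan import *
s,M=here();rows(M,s["tcp_pos"],[(a,.17,.097) for a in np.arange(.54,-.1,-.06)])
E
```

```text
t 22.2 tcp [ 0.5742 -0.0306  0.0953] a 0.613 r 0.166 tilt 0.002 yawerr 0.014 F [ 0.   0.2 -7.2] |tang 0.2 gap 0.68
[0.54  0.17  0.097] -> [-0.41 -0.13 -0.06 -0.42]
[0.48  0.17  0.097] -> [-0.75 -0.1  -0.06 -0.85]
[0.42  0.17  0.097] -> [-1.08 -0.04 -0.06 -1.28]
[0.36  0.17  0.097] -> [-1.42  0.03 -0.06 -1.71]
[0.3   0.17  0.097] -> [-1.74  0.12 -0.06 -2.14]
[0.24  0.17  0.097] -> [-2.07  0.23 -0.06 -2.57]
[0.18  0.17  0.097] -> [-2.38  0.35 -0.06 -3.  ]
[0.12  0.17  0.097] -> [-2.69  0.5  -0.06 -3.43]
[0.06  0.17  0.097] -> [-2.98  0.67 -0.06 -3.86]
[0.    0.17  0.097] -> [-3.27  0.85 -0.06 -4.29]
[-0.06   0.17   0.097] -> [-3.54  1.05 -0.06 -4.72]
```

>>> drive_tool(
  motion=[
    [[58,-0.41,-0.1,-0.05,-0.42],[58,-0.75,-0.08,-0.05,-0.85],[58,-1.08,-0.03,-0.05,-1.28],[58,-1.42,0.03,-0.05,-1.71],[58,-1.74,0.12,-0.05,-2.14],[58,-2.07,0.23,-0.05,-2.57],[58,-2.38,0.35,-0.05,-3.0],[58,-2.69,0.5,-0.05,-3.43],[58,-2.98,0.67,-0.05,-3.86],[58,-3.27,0.85,-0.05,-4.29]],
  ],
)

```text
t: 23.2
tcp_pos: [0.5375, -0.1243, 0.0968]
tool_rot: [0.706, 0.708, -0.0, -0.003]
force: [2.2, 5.6, -9.5]
finger_gap: 0.676
gripper_force: 1.5
```

```bash
python3 - <<'E'
from plan import *
s,M=here();rows(M,s["tcp_pos"],[(a,.17,.097) for a in (-.06,-.12,-.18,-.24,-.28,-.32,-.36,-.39,-.42,-.45)])
E
```

```text
t 23.2 tcp [ 0.5375 -0.1243  0.0968] a 0.010 r 0.173 tilt 0.005 yawerr 0.014 F [ 2.2  5.6 -9.5] |tang 5.7 gap 0.68
[-0.06   0.17   0.097] -> [-0.4   0.09 -0.01 -0.4 ]
[-0.12   0.17   0.097] -> [-0.73  0.12 -0.01 -0.83]
[-0.18   0.17   0.097] -> [-1.07  0.17 -0.01 -1.26]
[-0.24   0.17   0.097] -> [-1.4   0.24 -0.01 -1.69]
[-0.28   0.17   0.097] -> [-1.62  0.3  -0.01 -1.98]
[-0.32   0.17   0.097] -> [-1.84  0.36 -0.01 -2.26]
[-0.36   0.17   0.097] -> [-2.05  0.44 -0.01 -2.55]
[-0.39   0.17   0.097] -> [-2.21  0.5  -0.02 -2.77]
[-0.42   0.17   0.097] -> [-2.37  0.57 -0.02 -2.98]
[-0.45   0.17   0.097] -> [-2.52  0.64 -0.02 -3.2 ]
```

>>> drive_tool(
  motion=[
    [[58,-0.4,0.06,0,-0.4],[58,-0.73,0.1,0,-0.83],[58,-1.07,0.16,0,-1.26],[58,-1.4,0.24,0,-1.69],[58,-1.62,0.3,0,-1.98],[58,-1.84,0.36,0,-2.26],[58,-2.05,0.44,0,-2.55],[58,-2.21,0.5,0,-2.77],[58,-2.37,0.57,0,-2.98],[58,-2.52,0.64,0,-3.2]],
  ],
)

```text
t: 24.2
tcp_pos: [0.5541, -0.1961, 0.0969]
tool_rot: [0.531, 0.847, 0.001, -0.006]
force: [-4.1, 10.5, -4.8]
finger_gap: 0.678
gripper_force: 4.1
```

```bash
python3 - <<'E'
from plan import *
s,M=here();rows(M,s["tcp_pos"],[(a,.17,.097) for a in (-.47,-.49,-.51,-.53,-.55,-.57)])
E
```

```text
t 24.2 tcp [ 0.5541 -0.1961  0.0969] a -0.423 r 0.171 tilt 0.013 yawerr 0.028 F [-4.1 10.5 -4.8] |tang 11.2 gap 0.68
[-0.47   0.17   0.097] -> [-0.27  0.03 -0.01 -0.14]
[-0.49   0.17   0.097] -> [-0.38  0.03 -0.01 -0.28]
[-0.51   0.17   0.097] -> [-0.5   0.04 -0.01 -0.42]
[-0.53   0.17   0.097] -> [-0.61  0.05 -0.01 -0.57]
[-0.55   0.17   0.097] -> [-0.72  0.06 -0.01 -0.71]
[-0.57   0.17   0.097] -> [-0.83  0.07 -0.01 -0.85]
```

On the catch's slope (11 N), near the crest. Pushing past it.

>>> drive_tool(
  motion=[
    [[58,-0.2,0.02,0,-0.14],[58,-0.35,0.03,0,-0.28],[58,-0.48,0.04,0,-0.42],[58,-0.6,0.05,0,-0.57],[58,-0.68,0.06,0,-0.71],[58,-0.68,0.06,0,-0.71],[58,-0.68,0.06,0,-0.71]],
  ],
)

```text
t: 24.9
tcp_pos: [0.5675, -0.2194, 0.0968]
tool_rot: [0.49, 0.871, -0.0, -0.001]
force: [-1.3, 1.0, -17.9]
finger_gap: 0.677
gripper_force: 0.1
```

```bash
python3 - <<'E'
from plan import *
s,M=here();rows(M,s["tcp_pos"],[(-.57,.17,.097),(-.59,.17,.097),(-.5,.17,.097),(-.5,.218,.097)])
im=manip.snapshot("wrist")
S=manip.snapshot("side")[120:240,240:400];S=cv2.resize(S,(560,420),interpolation=cv2.INTER_CUBIC)
cv2.imwrite("pics/w6.png",cv2.resize(np.hstack([im,S]),(800,300))[:,:,::-1])
E
```

```text
t 24.9 tcp [ 0.5675 -0.2194  0.0968] a -0.580 r 0.170 tilt 0.003 yawerr -0.035 F [ -1.3   1.  -17.9] |tang 1.6 gap 0.68
[-0.57   0.17   0.097] -> [ 0.06  0.01 -0.01 -0.17]
[-0.59   0.17   0.097] -> [-0.05  0.02 -0.01 -0.32]
[-0.5    0.17   0.097] -> [ 0.46  0.02 -0.01  0.33]
[-0.5    0.218  0.097] -> [ 0.53 -1.58 -0.    0.33]
```

View pics/w6.png

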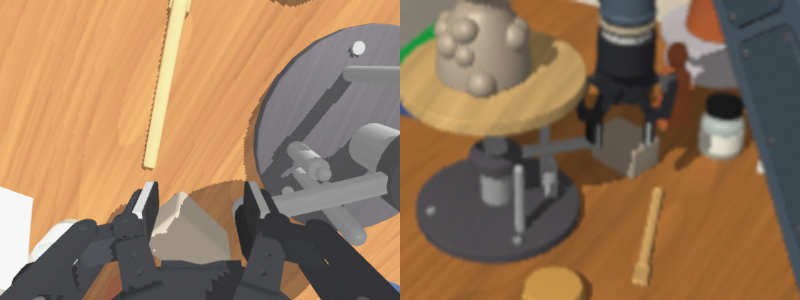

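The tangential force fell to about 1.6 N at a = −0.58, and the bar now lies past the catch post: snapped in. Letting go by backing off and retracting radially.

>>> drive_tool(
  motion=[
    [[58,0.15,0,0,0.1],[58,0.35,0,0,0.3],[57,0.4,-0.5,0,0.3],[55,0.5,-1.2,0,0.3],[54,0.53,-2.2,0,0.3],[54,0.53,-3.0,0,0.3],[54,0.53,-3.0,-1.2,0.3],[54,0.53,-3.0,-2.4,0.3],[54,0.53,-3.0,-3.6,0.3],[54,0.53,-3.0,-3.6,0.3]],
  ],
)

```text
t: 26.0
tcp_pos: [0.49, -0.2578, 0.2158]
tool_rot: [0.509, 0.86, -0.001, 0.013]
force: [1.4, -0.4, -0.5]
finger_gap: 0.633
gripper_force: 0.0
```

```bash
python3 - <<'E'
from plan import *
here()
ct,cs=manip.camera_model("top"),manip.camera_model("side")
T0=manip.snapshot("top");S0=manip.snapshot("side")
for b in(.435+.0,-.43,-.6-.165,-.52-.165):
    pass
for h in(-.6,-.56,-.43,-.3):
    a=h-.165;K3=[*(AX+.138*np.array([-np.cos(a),np.sin(a)])),.132];print(h,"top",(proj(ct,K3)-[240,180]).round(1)*5/2,"side",((proj(cs,K3)-[240,120])*2.5+[350,0]).round(1))
a=cv2.resize(T0[180:270,240:380],None,fx=2.5,fy=2.5,interpolation=cv2.INTER_CUBIC)
b=cv2.resize(S0[120:240,240:400],None,fx=2.5,fy=2.5,interpolation=cv2.INTER_CUBIC)
o=np.zeros((300,750,3),np.uint8);o[:225,:350]=a;o[:,350:]=b;cv2.imwrite("pics/f.png",o[:,:,::-1])
E
```

```text
t 26.0 tcp [ 0.49   -0.2578  0.2158] a -0.540 r 0.256 tilt 0.025 yawerr -0.038 F [ 1.4 -0.4 -0.5] |tang -1.1 gap 0.63
-0.6 top [251.   71.5] side [544.3 114.4]
-0.56 top [247.5   74.25] side [545.3 116.6]
-0.43 top [236.    82.75] side [547.7 123.9]
-0.3 top [223.25  89.75] side [548.4 131.5]
```

View pics/f.png

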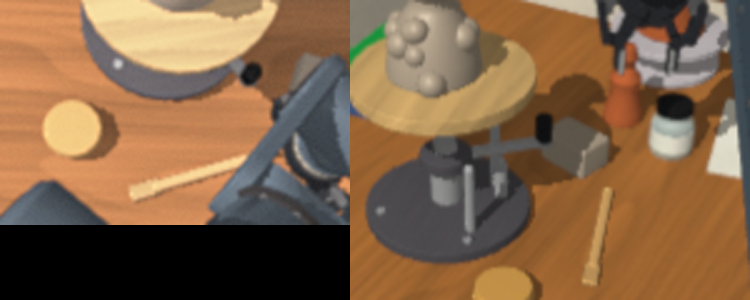

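The final view shows the knob's top at (251,72), which matches handle −0.60. The tool is clear and the bystanders are unmoved.

```bash
python3 -c "
from station import manip
print(manip.sign_off())"
```

```text
the job is handed in; nothing more can be done
None
```

The clamp was tightened until it went firm (10.8 N measured at the tool), then the handle was snapped past its catch and parked at about −0.60 rad; the arm is clear and the job is handed in. The sign-off returned no verdict; the nut's angle was judged from force alone, and the first stroke ran into the + end stop at about 64 N.

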